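# Clamp the hutch turntable and take the safety cap off the cleaner bottle

### The job

Open the hutch cleaner. The turntable spins freely, so first squeeze the orange spring clamp off the hay rack's rail and let it close over the tray's lip and the foot's upright yellow lug together, locking the tray. Then press the bottle's white push-and-turn cap down, twist it anticlockwise while down and lift it off: finish still holding the cap upright, a few centimetres straight above the bottle's mouth, with the bottle standing in its socket, the clamp in place and the bowl, jar and dustpan left where they were.

Things in the scene. Friction and masses are not known exactly. Their poses are not given: they have to be found in the camera images.
- clamp: Orange spring clamp, 95 mm tall, 20 mm wide, 60 g, upright on the hay rack's top rail at the start. Two handles spread up in a V from its pivot, two jaws with black pads hang down. Origin on the pivot; z up, x along the pivot and the gripped edge, y the way it is squeezed and opens (both sides alike). The frame belongs to the +y half, so it leans up to 0.3 rad when squeezed.
- clamp_handles (a point): Point midway between the clamp's handles, 42 mm above the pivot: where to squeeze. The handles end 55 mm above the pivot; on a 10 mm edge they measure 50 mm over all here, 56 mm at the top. Squeezed home against a firm stop (about 15 N) they stand parallel, 24 mm over all.
- clamp_mouth (a point): Point midway between the clamp's jaw pads, 31 mm below the pivot. Pads reach from 24 to 38 mm below the pivot, 28 mm apart when squeezed home; let go they pinch with about 12 N. On the rail, the rail's top is 20 mm below the pivot, 11 mm above this point; the same depth suits the turntable.
- clamp_jaw (a joint): Opening of the clamp, rad: 0 with the pads 10 mm apart (as on the rail, and as on lip and lug together), -0.3 shut, +0.6 squeezed home; about -0.18 on the lip alone.
- turntable: Fixed black foot of the turntable; origin on the spin axis at bench height. In the direction of its -x axis an upright yellow lug of the foot, 40 mm wide, 4 mm thick, stands just outside the lip of the round grey tray that spins on the foot. Tray 330 mm across, floor 28 mm above the bench, upright lip 4 mm thick, its top 58 mm above the bench like the lug's.
- clamp_spot (a point): Middle of the place to clamp, on the top edge of tray lip and foot lug side by side, 166 mm from the spin axis. Across them (this frame's x axis, radial) they measure 10 mm together, gap included; the lug is 40 mm wide along y. Both stand free for 30 mm down from here.
- tray (a joint): Turn of the tray on its foot, rad, positive anticlockwise from above, 0 at the start; it spins with hardly any friction.
- bottle: Blue plastic cleaner bottle, about 450 g, 84 x 64 mm, 108 mm to the shoulder, mouth of the neck at 136 mm; origin at the centre of its underside, x along its long side. It stands loose in a low moulded socket in the middle of the tray, on the spin axis (2 mm play) and cannot turn in it.
- cap: White ribbed safety cap, 48 mm across, 40 mm tall (top 10 mm solid); origin at the centre of its underside, 116 mm above the bottle's while shut. Goes down 6 mm to a stop against a spring (6 to 12 N); over 4.5 mm down, it turns anticlockwise from above, not clockwise. Past 40 degrees it stays free unpressed; lift it off at 60; end stop at 80.
- hay_rack: Stainless steel hay rack, fixed, 240 mm long, 100 mm deep, left or right of the turntable; origin at the middle of its base, long side along its y axis. Its top rail, 10 mm thick and 20 mm tall, runs along y, 30 mm towards +x of the origin; top 160 mm above the bench.
- bowl: White ceramic bowl on the tray, 90 mm across, 45 mm tall; origin at its underside. Leave it.
- jar: Glass jar with a clip-top lid on the tray, 74 mm across, 95 mm tall; origin at its underside. Leave it.
- dustpan: Red plastic dustpan lying on the bench on the other side from the hay rack, pan 190 x 190 mm, 50 mm tall, handle 110 mm towards its -x; origin near the pan's middle. Leave it.

How it is judged (in metres and radians):
On the way, in this order (a step that is already met when the one before it is completed fails the run):
1. the clamp, let go, pinches the tray's lip and the foot's lug together (horizontal distance between clamp_mouth and clamp_spot below 0.018 m and z of clamp_mouth in the frame of clamp_spot below -0.003 m and value of joint clamp_jaw between -0.08 and 0.15 rad and contact force between clamp and turntable above 2 N and contact force between the fingers and clamp below 0.1 N and contact force between clamp and hay_rack below 0.1 N), for 0.3 s.
2. the cap is pressed down on the bottle, not yet turned (z of cap in the frame of bottle below 0.112 m and angle between the x axis of cap and the x axis of bottle, either way round below 0.35 rad and horizontal distance between cap and bottle below 0.01 m), for 0.05 s.
3. the cap is twisted free while it is still on the neck (angle between the x axis of cap and the x axis of bottle, either way round above 0.65 rad and z of cap in the frame of bottle below 0.121 m and horizontal distance between cap and bottle below 0.01 m), for 0.05 s.
At the end, for the whole second after the job is handed in: Cap gripped, still, upright within 20 deg, 15-160 mm above the mouth and within 50 mm of its axis, off the bottle; bottle upright in its socket; clamp let go, pinching lip and lug within 18 mm of the spot, pad middles 3 mm or more below the edge; tray within 0.1 rad of its start (z of cap in the frame of bottle between 0.151 and 0.3 m and horizontal distance between cap and bottle below 0.05 m and angle between cap's own z axis and vertical below 0.35 rad and contact force between the fingers and cap above 1 N and contact force between cap and bottle below 0.05 N and contact force between the arm and bottle below 0.1 N and linear speed of cap below 0.03 m/s and linear speed of bottle below 0.02 m/s and angle between bottle's own z axis and vertical below 0.06 rad and height (world z) of bottle below 0.032 m and distance of bottle from where it was at the start of the episode below 0.02 m and horizontal distance between clamp_mouth and clamp_spot below 0.018 m and z of clamp_mouth in the frame of clamp_spot below -0.003 m and value of joint clamp_jaw between -0.08 and 0.15 rad and contact force between clamp and turntable above 2 N and contact force between the arm and clamp below 0.1 N and value of joint tray between -0.1 and 0.1 rad); the arm keeps its last pose, push and grip.
It fails at once if the tray is spun by more than 0.2 rad (value of joint tray above 0.2 rad or value of joint tray below -0.2 rad).
It fails at once if the bottle is tipped (angle between bottle's own z axis and vertical above 0.3 rad).
It fails at once if the bowl is disturbed (distance of bowl from where it was at the start of the episode above 0.04 m or angle between bowl's own z axis and vertical above 0.4 rad).
It fails at once if the jar is disturbed (distance of jar from where it was at the start of the episode above 0.04 m or angle between jar's own z axis and vertical above 0.4 rad).
It fails at once if the dustpan is disturbed (distance of dustpan from where it was at the start of the episode above 0.04 m).
It also fails if it takes over 53 s, if anything falls off the work surface, if the arm or the gripper's body presses on something with over 40 N, if the wrist force passes 120 N, or if a joint passes its speed limit or range.

### The arm

A 7-joint arm with a two-finger parallel gripper is mounted at the origin on the work surface. World frame = base frame: x ahead of the robot, y to its left, z up, the work surface at z = 0. Lengths are in m, angles in degrees, forces in N, time in s.
With the tool pointing down it reaches from about 0.425 to 0.875 m from the base axis. Payload 8.4 kg.
Tool frame: the origin (TCP) lies at the very end of the fingers, on their centre line; the grasp point (between the pads) lies 19 mm behind it (robot.pinch_z is the distance from the TCP to the grasp point, in m); z points along the fingers, y is the line along which they close (so a half turn about z gives the same grasp; the last joint's range is limited). The gripper opens to 85 mm and grips with 20 to 120 N. Pads are 22 mm wide; open, the fingers measure 114 mm over their backs; the gripper's body (76 mm by 85 mm) begins 54 mm behind the grasp point. The pads swing forward as they close: fully open they stand 13 mm farther back than shut.
Start: joints at [59.633, 19.091, 2.286, 83.961, -0.768, 76.965, -3.352], TCP at [0.271, -0.591, 0.231] pointing down, gripper open.
Joint ranges: [-147.57, 147.57], [-21.85, 119.76], [-74.77, 79.35], [14.55, 137.4], [-85.83, 265.84], [4.83, 119.75], [-152.11, 152.11]. Speed limits (degrees/s): [127.2, 127.2, 159.86, 159.86, 180, 180, 180].

### API

Orientations are given as [roll, pitch, yaw] about the fixed x, y, z axes, in that order (R = Rz(yaw) Ry(pitch) Rx(roll)).
In Python, from bench import telemetry, vision, robot gives the robot as it stands.
- The arm moves only by the shell command python3 -m creep 'ROWS'. ROWS is JSON, a list that holds one entry, the list of rows, each a list of 7 numbers: the shift along the tool's x, y, z in m, then the turn, a rotation vector about the tool's x, y, z in rad, then the opening, from 0 (shut) to 1 (fully open). A call has 1 to 10 rows; each row is the pose to reach, as a shift and turn from the pose commanded when the call began, along the tool's axes at that moment; what a row does not reach only later rows make up. A row lasts 1/10 s, in which the tool goes at most 50 mm and 8.59 degrees, less where a joint would pass 70% of its speed; a pose out of reach is approached as far as the arm can. A call with a gripper value outside its range is refused whole. The fingers move at their own pace and stop on an object; the grip force is fixed at half the most. Time passes only in rows, so rows that repeat a pose let the fingers close. It gives the time, the measured TCP pose, the force, the opening and the grip force at its end, in the units of the state.
- telemetry.read_state(): the state, without advancing time (a new reading comes with each control period).
- vision.capture(name): name is "side" or "top" or "wrist"; returns a dict with "color" (400x640x3 uint8, red, green, blue), "z_map" (400x640 float32, m along the optical axis (not along the pixel's ray), 0 where there is no reading), "intrinsics" (3x3 intrinsics, pixels), "pose" (4x4, takes a point from camera to world coordinates); the wrist camera has in their place "T_tool_cam" (4x4, takes a point from camera to tool coordinates, whose origin is the TCP and whose axes are the flange's). Camera axes: x right, y down, z forward; pixel columns grow to the right and rows downward; lengths in m; the calibration is good to about 2 mm. A picture is of the moment at which its call begins: read the wrist's pose just before it.
- robot.job_done(): hands the job in; it is judged then, once.
The state is a dict: "time_s": time; "q": joint angles; "qd": joint speeds; "joint_efforts": joint torques, N m; "eef_pos": TCP position; "ee_rot": TCP orientation; "force": force on the tool from outside, world axes, zero at the start; "wrist_torque": the same for the moment, N m; "grip_width": finger opening in m; "finger_force": force on a finger pad.
Only numpy, scipy, OpenCV 4.12 (cv2) and the standard library are available. Lean on these libraries where they do the work, as an engineer would, in place of code of your own. Each camera call takes 0.05 s, during which the arm holds its last target. There are 200 camera calls.

## Working session

There is one attempt and no reset: what is moved stays moved. The work goes in short steps, Python scripts to look and compute and a shell command to move; the robot and the scene stay as the last step left them, time stands still between calls to the robot, and variables do not carry over. Pictures are saved under pics/ and viewed, at most 10 in all, crops included, and the job is handed in when it is done.

```bash
ls; mkdir -p pics; cat > h.py <<'E'
import numpy as np, cv2
from scipy.spatial.transform import Rotation as R
from bench import telemetry, vision, robot
def T():
    s=telemetry.read_state(); M=np.eye(4); M[:3,:3]=R.from_euler('xyz',s['ee_rot'],degrees=True).as_matrix(); M[:3,3]=s['eef_pos']; return M,s
def cap(n):
    M,s=T(); c=vision.capture(n)
    P=c['pose'] if 'pose' in c else M@c['T_tool_cam']
    z=c['z_map'].astype(float); v,u=np.indices(z.shape); K=c['intrinsics']
    p=np.stack([(u-K[0,2])*z/K[0,0],(v-K[1,2])*z/K[1,1],z],-1)
    w=p@P[:3,:3].T+P[:3,3]; w[z==0]=np.nan
    return c['color'],w
def save(n,img): cv2.imwrite('pics/'+n,cv2.cvtColor(img,cv2.COLOR_RGB2BGR))
E
python3 - <<'E'
from h import *
print(telemetry.read_state())
for n in('top','side'):
    c,w=cap(n); save(n+'.png',c); np.savez(n+'.npz',c=c,w=w)
E
```

```text
pics
{'time_s': 0.0, 'q': array([59.63440809, 19.13080952,  2.28458073, 84.01265607, -0.76791465,
       76.96324487, -3.35319596]), 'qd': array([ 0.06073524,  0.03618812,  0.06524144, -0.04882495, -0.01634742,
        0.00327528, -0.10016586]), 'joint_efforts': array([ 2.20820300e-03, -6.58557129e+01,  1.36679113e+00, -4.05566633e+01,
        1.70410727e-02,  1.25519969e-02, -1.03163345e-05]), 'eef_pos': array([ 0.27121138, -0.59021454,  0.23041831]), 'ee_rot': array([-1.79908729e+02,  6.04478714e-03,  2.46794404e+01]), 'force': array([ 0.16667648, -0.01447001,  0.05230423]), 'wrist_torque': array([-0.0161226 ,  0.02590175,  0.02702209]), 'finger_force': 0.0, 'grip_width': 0.08534955201632358}
```

View pics/top.png

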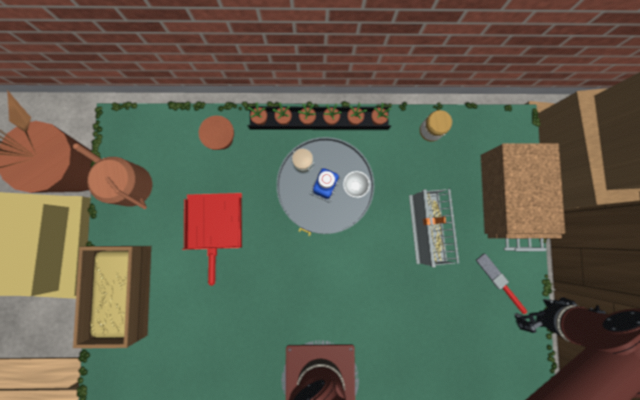

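View pics/side.png

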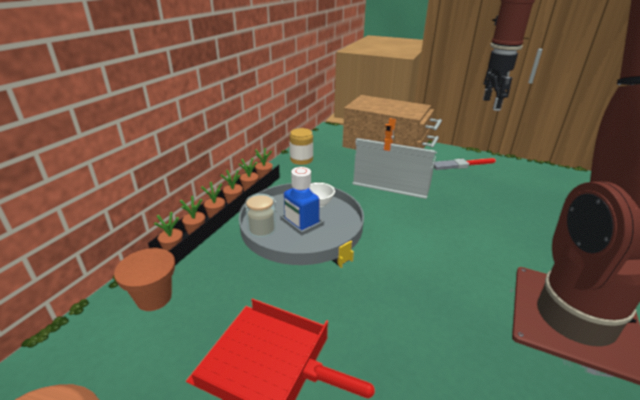

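The top view shows the tray centred near (325,186) with the cap at (326,180). The yellow lug is at (304,230), the orange clamp on the rack at (435,221), and the dustpan at (213,220). Next I'll measure these.

```bash
cat > m.py <<'E'
from h import *
for n in('top','side'):
    d=np.load(n+'.npz'); c=d['c'].astype(int); w=d['w']; r,g,b=c[...,0],c[...,1],c[...,2]
    x,y,z=np.moveaxis(w,-1,0)
    def rep(nm,m):
        p=w[m&np.isfinite(z)]
        if len(p): print(n,nm,len(p),'med',np.median(p,0).round(3),'lo',np.percentile(p,3,0).round(3),'hi',np.percentile(p,97,0).round(3),cv2.minAreaRect(p[:,:2].astype(np.float32)*1000))
    near=(x>.3)&(x<1.1)&(abs(y)<.6)
    rep('clamp',near&(r>150)&(g<130)&(b<60)&(r-g>60)&(z>.12)&(y<-.2))
    rep('lug',near&(r>150)&(g>130)&(b<110)&(z<.09)&(z>.01)&(abs(y)<.25))
    rep('blue',near&(b>100)&(b-r>60)&(z>.03))
    rep('shoulder',near&(b>100)&(b-r>60)&(z>.125)&(z<.142))
    rep('captop',near&(z>.17)&(z<.20)&(abs(y)<.15)&(x>.5))
    rep('rackrail',near&(y<-.2)&(z>.145)&(z<.168)&(x<.8))
    g2=near&(abs(r-g)<30)&(abs(b-g)<40)&(z>.045)&(z<.066)&(abs(y)<.25)
    rep('lip',g2)
    p=w[g2][:,:2]
    if n=='top':
        (cx,cy),_=np.median(p,0),0
        from scipy.optimize import least_squares
        f=least_squares(lambda q:np.hypot(p[:,0]-q[0],p[:,1]-q[1])-q[2],[cx,cy,.165],loss='soft_l1',f_scale=.003);print('circle',f.x)
E
python3 m.py
python3 - <<'E'
from h import *
d=np.load('top.npz');save('topc.png',cv2.resize(d['c'][120:280,260:470],None,fx=3.5,fy=3.5,interpolation=cv2.INTER_CUBIC))
E
```

```text
top clamp 4 med [ 0.523 -0.328  0.23 ] lo [ 0.521 -0.358  0.192] hi [ 0.527 -0.308  0.234] ((523.4713745117188, -333.43841552734375), (51.873191833496094, 3.1943979263305664), 84.2098388671875)
top lug 13 med [0.5   0.051 0.056] lo [0.488 0.035 0.029] hi [0.505 0.069 0.062] ((497.3108825683594, 51.13440704345703), (37.94866180419922, 7.954196929931641), 68.20524597167969)
top blue 245 med [ 0.633 -0.017  0.12 ] lo [ 0.61  -0.057  0.11 ] hi [0.694 0.018 0.129] ((653.8423461914062, -19.649539947509766), (61.82631301879883, 85.03086853027344), 65.8788833618164)
top shoulder 30 med [ 0.632 -0.016  0.128] lo [ 0.625 -0.043  0.125] hi [0.653 0.005 0.134] ((652.5641479492188, -9.229362487792969), (65.09884643554688, 39.66444396972656), 38.31256103515625)
top captop 197 med [ 0.652 -0.019  0.185] lo [ 0.632 -0.038  0.18 ] hi [0.674 0.003 0.188] ((653.3966064453125, -18.041332244873047), (46.522056579589844, 45.57369613647461), 61.191097259521484)
top rackrail 1159 med [ 0.585 -0.581  0.16 ] lo [ 0.408 -0.599  0.147] hi [ 0.758 -0.325  0.164] ((580.822265625, -469.4046630859375), (285.5260009
[... 913 characters left out ...]
] hi [0.671 0.007 0.14 ] ((644.7536010742188, -4.851795196533203), (55.89845657348633, 41.052032470703125), 21.171567916870117)
side captop 242 med [ 0.648 -0.01   0.186] lo [ 0.63  -0.038  0.171] hi [0.67  0.003 0.189] ((651.7303466796875, -19.054475784301758), (45.28224182128906, 46.85732650756836), 77.25735473632812)
side rackrail 1055 med [ 0.549 -0.346  0.157] lo [ 0.397 -0.596  0.146] hi [ 0.75  -0.324  0.165] ((576.630126953125, -466.6812744140625), (287.38885498046875, 366.05120849609375), 19.14842414855957)
side lip 2287 med [0.693 0.062 0.053] lo [ 0.493 -0.179  0.045] hi [0.926 0.223 0.063] ((708.974853515625, 1.193023681640625), (494.5172424316406, 442.4266052246094), 89.8828125)
```

View pics/topc.png

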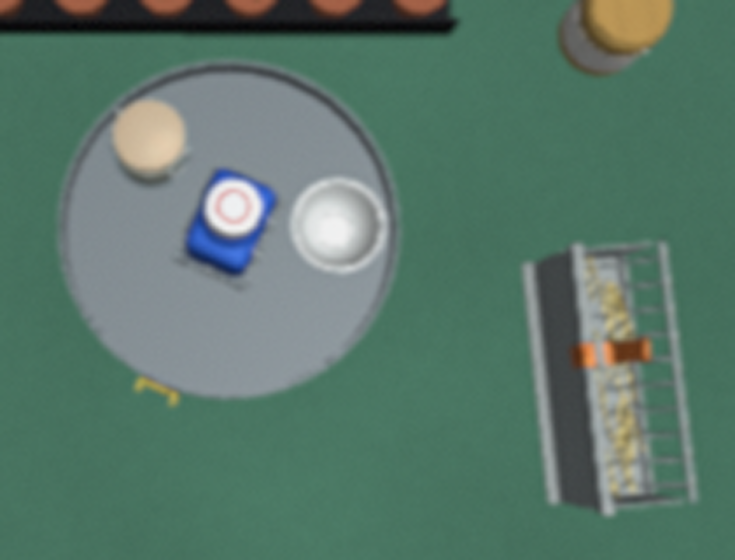

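The spin axis is near (0.653,-0.018). The spot is near (0.501,0.050), with its radial direction at about 156°. The clamp is near (0.523,-0.333), and the rail runs at a yaw of about 6°. I'll move above the clamp to look closer.

```bash
python3 -m creep '[[[0,0,-0.05,0,0,0,1],[0.03,-0.01,-0.1,0,0,0,1],[0.08,-0.03,-0.13,0,0,0.1,1],[0.336,-0.128,-0.13,0,0,0.326,1],[0.336,-0.128,-0.13,0,0,0.326,1],[0.336,-0.128,-0.13,0,0,0.326,1],[0.336,-0.128,-0.13,0,0,0.326,1],[0.336,-0.128,-0.13,0,0,0.326,1],[0.336,-0.128,-0.13,0,0,0.326,1],[0.336,-0.128,-0.13,0,0,0.326,1]]]'
cat > m2.py <<'E'
from h import *
c,w=cap('wrist'); save('w1.png',c); np.savez('w1.npz',c=c,w=w)
c=c.astype(int); r,g,b=c[...,0],c[...,1],c[...,2];x,y,z=np.moveaxis(w,-1,0)
m=(r>120)&(r-g>50)&(b<80)&(z>.185)&(z<.26)
p=w[m];print(len(p),np.percentile(p,[1,50,99],axis=0).round(4) if len(p) else '')
p=p[p[:,2]>.222]
if len(p): print(len(p),p.mean(0),cv2.minAreaRect(p[:,:2].astype(np.float32)*1000))
m=(z>.152)&(z<.166)&(abs(y+.333)<.05)&(r-g<30)
p=w[m][:,:2].astype(np.float32)
if len(p): print(len(p),cv2.minAreaRect(p*1000),cv2.fitLine(p,cv2.DIST_HUBER,0,.01,.01).ravel())
print(T()[1]['eef_pos'],T()[1]['ee_rot'],T()[1]['q'])
E
python3 m2.py
```

```text
time_s: 1.1
eef_pos: [0.528, -0.3268, 0.3606]
ee_rot: [-179.8, -0.1, 6.6]
force: [-0.5, -0.4, 0.0]
grip_width: 0.0853
finger_force: 0.0
986 [[ 0.5123 -0.363   0.1854]
 [ 0.5242 -0.3412  0.2086]
 [ 0.6555 -0.0254  0.2326]]
294 [ 0.52356208 -0.3373127   0.228997  ] ((523.2660522460938, -336.4853820800781), (19.560344696044922, 54.89490509033203), 5.617819786071777)
1470 ((503.30902099609375, -336.0537414550781), (239.48184204101562, 20.92529296875), 6.853334903717041) [ 0.9966767   0.08145894  0.51667917 -0.33625054]
[ 0.52559851 -0.33041388  0.3606149 ] [-1.79899781e+02  5.26880617e-03  6.37704759e+00] [ 33.65288968  14.25654627  -7.08891375  75.2668871    1.66064629
  90.64013177 -56.82598361]
```

View pics/w1.png

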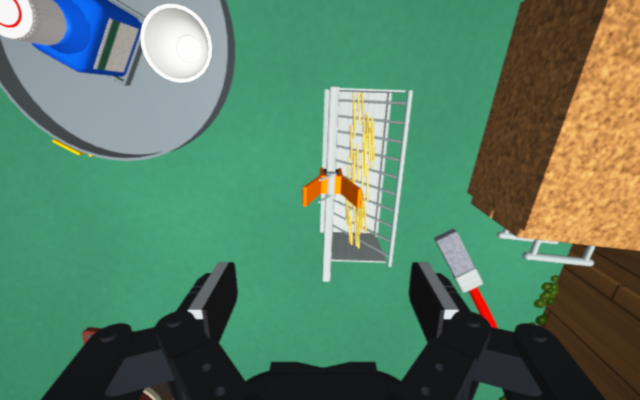

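The clamp is centred at (333,185) px, which is (0.5233,-0.3365) in the world, with yaw 5.6°. I'll descend and squeeze.

```bash
python3 -m creep '[[[0,0.0028,0.05,0,0,0,1],[0,0.0028,0.09,0,0,0,1],[0,0.0028,0.13,0,0,0,1],[0,0.0028,0.158,0,0,0,1],[0,0.0028,0.158,0,0,0,1],[0,0.0028,0.158,0,0,0,1],[0,0.0028,0.158,0,0,0,0],[0,0.0028,0.158,0,0,0,0],[0,0.0028,0.158,0,0,0,0],[0,0.0028,0.158,0,0,0,0]]]'; python3 -m creep '[[[0,0,0,0,0,0,0],[0,0,0,0,0,0,0],[0,0,0,0,0,0,0],[0,0,0,0,0,0,0]]]'
```

```text
time_s: 2.15
eef_pos: [0.5238, -0.3369, 0.204]
ee_rot: [180.0, -0.0, 6.0]
force: [-0.2, 0.2, -0.2]
grip_width: 0.0282
finger_force: 11.7
time_s: 2.55
eef_pos: [0.5236, -0.3367, 0.2033]
ee_rot: [-180.0, 0.0, 6.0]
force: [0.6, -0.3, -1.3]
grip_width: 0.022
finger_force: 62.4
```

```bash
python3 -m creep '[[[0,0,-0.03,0,0,0,0],[0,0,-0.07,0,0,0,0],[0,0,-0.1,0,0,-0.1,0],[0,-0.04,-0.1,0,0,-0.25,0],[0.003,-0.08,-0.1,0,0,-0.4,0],[0.003,-0.12,-0.1,0,0,-0.55,0],[0.003,-0.16,-0.1,0,0,-0.7,0],[0.003,-0.2,-0.1,0,0,-0.85,0],[0.003,-0.237,-0.1,0,0,-1,0],[0.003,-0.237,-0.1,0,0,-1.056,0]]]'; python3 -m creep '[[[0,0,0,0,0,0,0],[0,0,0,0,0,0,0],[0,0,0,0,0,0,0]]]'
cat > m3.py <<'E'
from h import *
import sys
for n in('wrist','top','side'):
    c,w=cap(n)
    if n=='wrist': save(sys.argv[1],c)
    c=c.astype(int); r,g,b=c[...,0],c[...,1],c[...,2];x,y,z=np.moveaxis(w,-1,0)
    m=(r>130)&(g>110)&(b<110)&(r-b>70)&(abs(r-g)<80)&(z>.045)&(z<.068)&(abs(x-.5)<.05)&(abs(y-.05)<.06)
    p=w[m]; print(n,'lug',len(p))
    if len(p)>5: print(p.mean(0).round(4),cv2.minAreaRect(p[:,:2].astype(np.float32)*1000))
    m=(z>.176)&(z<.195)&(np.hypot(x-.653,y+.018)<.05)
    p=w[m]; print('cap',len(p))
    if len(p)>5: print(p.mean(0).round(4),cv2.minEnclosingCircle(p[:,:2].astype(np.float32)*1000))
    m=(z>.05)&(z<.064)&(np.hypot(x-.653,y+.018)<.18)&(np.hypot(x-.653,y+.018)>.15)&(b>r-25)
    p=w[m]
    if len(p)>20:
        from scipy.optimize import least_squares
        f=least_squares(lambda q:np.hypot(p[:,0]-q[0],p[:,1]-q[1])-q[2],[.653,-.018,.165],loss='soft_l1',f_scale=.002);print('lip circle',len(p),f.x.round(4))
print(T()[1]['eef_pos'],T()[1]['ee_rot'],T()[1]['grip_width'])
E
python3 m3.py w2.png
```

```text
time_s: 3.55
eef_pos: [0.5018, -0.0947, 0.3041]
ee_rot: [180.0, -0.1, 67.3]
force: [-0.3, -0.6, -0.8]
grip_width: 0.0221
finger_force: 62.5
time_s: 3.85
eef_pos: [0.5017, -0.1018, 0.3032]
ee_rot: [-180.0, 0.0, 66.3]
force: [-0.6, 0.1, 0.1]
grip_width: 0.0219
finger_force: 62.5
wrist lug 195
[0.4985 0.0483 0.0564] ((497.8908386230469, 48.524749755859375), (39.40483093261719, 4.448084354400635), 65.69367218017578)
cap 3266
[ 0.6495 -0.0215  0.1854] ((651.9022216796875, -20.115028381347656), 24.402738571166992)
lip circle 3022 [ 0.6519 -0.0197  0.1618]
top lug 10
[0.4993 0.0496 0.0598] ((499.38299560546875, 49.661006927490234), (32.90302276611328, 2.572263717651367), 66.81490325927734)
cap 192
[ 0.653  -0.0183  0.1852] ((653.1840209960938, -18.319154739379883), 24.034772872924805)
lip circle 390 [ 0.6534 -0.018   0.1623]
side lug 82
[0.4985 0.0502 0.0546] ((499.6329040527344, 48.40555191040039), (39.69153594970703, 8.310096740722656), 68.81938934326172)
cap 206
[ 0.6488 -0.0137  0.1854] ((652.4542846679688, -18.313573837280273), 24.509986877441406)
lip circle 912 [ 0.6523 -0.0194  0.1625]
[ 0.50175024 -0.10142312  0.30313607] [-1.79978139e+02 -2.24439979e-03  6.63991393e+01] 0.022024961531900342
```

View pics/w2.png

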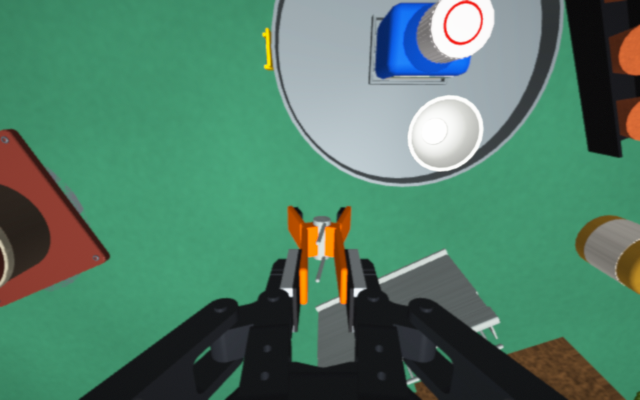

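The clamp is held upright at (320,225) px. The lug is at (267,48) px, giving a spot at (0.5005,0.0477) with a radial angle of 156.3°. I'll move over it.

```bash
python3 -m creep '[[[0.03,-0.013,0,0,0,0,0],[0.07,-0.031,0.03,0,0,0,0],[0.11,-0.049,0.07,0,0,0,0],[0.1352,-0.0601,0.11,0,0,0,0],[0.1352,-0.0601,0.145,0,0,0,0],[0.1352,-0.0601,0.145,0,0,0,0],[0.1352,-0.0601,0.145,0,0,0,0],[0.1352,-0.0601,0.145,0,0,0,0],[0.1352,-0.0601,0.145,0,0,0,0]]]'; python3 m3.py w3.png
```

```text
time_s: 4.9
eef_pos: [0.502, 0.0464, 0.1606]
ee_rot: [179.8, -0.1, 66.4]
force: [0.0, -0.5, -0.8]
grip_width: 0.022
finger_force: 62.4
wrist lug 203
[0.4992 0.0518 0.0586] ((493.6905517578125, 30.825687408447266), (76.77947998046875, 9.160699844360352), 75.85982513427734)
cap 1717
[ 0.6326 -0.0123  0.182 ] ((639.7752685546875, -16.19062614440918), 20.446598052978516)
lip circle 2244 [ 0.6516 -0.0192  0.162 ]
top lug 0
cap 193
[ 0.653  -0.0182  0.185 ] ((653.371826171875, -18.178850173950195), 24.026384353637695)
lip circle 385 [ 0.6534 -0.0182  0.1623]
side lug 81
[0.4984 0.0502 0.0549] ((499.7481689453125, 48.48334503173828), (39.48750305175781, 8.296672821044922), 64.3959732055664)
cap 204
[ 0.649  -0.0141  0.1855] ((651.6611938476562, -20.173452377319336), 25.125246047973633)
lip circle 815 [ 0.6522 -0.0194  0.1626]
[0.50126582 0.04673372 0.15954632] [ 1.79893588e+02 -3.80849924e-02  6.64495403e+01] 0.021961451497225507
```

View pics/w3.png

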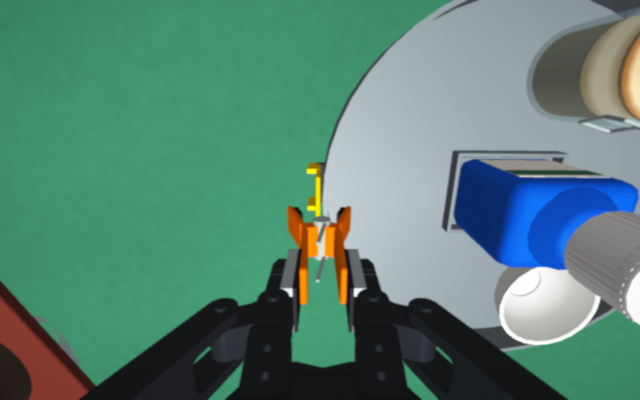

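Lug and lip at about (321,190) px line up with the jaws' midline at 320, so I'll lower it.

```bash
python3 -m creep '[[[0,0,0.02,0,0,0,0],[0,0,0.035,0,0,0,0],[0,0,0.05,0,0,0,0],[0,0,0.0575,0,0,0,0],[0,0,0.0575,0,0,0,0],[0,0,0.0575,0,0,0,0],[0,0,0.0575,0,0,0,0]]]'
```

```text
time_s: 5.75
eef_pos: [0.5011, 0.0472, 0.1017]
ee_rot: [179.9, -0.0, 66.5]
force: [0.3, 1.0, -0.9]
grip_width: 0.0217
finger_force: 62.5
```

```bash
python3 -m creep '[[[0,0,0,0,0,0,0.4],[0,0,0,0,0,0,0.5],[0,0,0,0,0,0,0.6],[0,0,0,0,0,0,0.8],[0,0,0,0,0,0,1],[0,0,0,0,0,0,1],[0,0,0,0,0,0,1],[0,0,0,0,0,0,1],[0,0,0,0,0,0,1],[0,0,0,0,0,0,1]]]'; python3 -m creep '[[[0,0,0,0,0,0,1],[0,0,-0.02,0,0,0,1],[0,0,-0.05,0,0,0,1],[0,0,-0.09,0,0,0,1],[0,0,-0.14,0,0,0,1],[0,0,-0.17,0,0,0,1],[0,0,-0.17,0,0,0,1],[0,0,-0.17,0,0,0,1],[0,0,-0.17,0,0,0,1]]]'; python3 m3.py w4.png; python3 - <<'E'
from h import *
c,w=cap('side'); save('s4.png',cv2.resize(c[150:300,220:440],None,fx=3.5,fy=3.5,interpolation=cv2.INTER_CUBIC))
c=c.astype(int);m=(c[...,0]>150)&(c[...,1]<130)&(c[...,0]-c[...,1]>60)&(c[...,2]<60)&(abs(w[...,0]-.5)<.06)&(abs(w[...,1]-.05)<.07)
p=w[m];print(len(p),np.percentile(p,[2,50,98],axis=0).round(3))
E
```

```text
time_s: 6.75
eef_pos: [0.5005, 0.0472, 0.1008]
ee_rot: [-180.0, -0.0, 66.5]
force: [0.9, -0.4, 0.6]
grip_width: 0.0849
finger_force: 0.0
time_s: 7.65
eef_pos: [0.4999, 0.047, 0.2695]
ee_rot: [-179.9, 0.0, 66.5]
force: [-0.2, -0.0, 0.2]
grip_width: 0.0855
finger_force: 0.0
wrist lug 38
[0.5037 0.0622 0.0582] ((503.4833679199219, 61.58735275268555), (12.178864479064941, 2.447007417678833), 66.92428588867188)
cap 2964
[ 0.6505 -0.0166  0.1851] ((652.3446044921875, -19.37925148010254), 24.55083465576172)
lip circle 4752 [ 0.6519 -0.0192  0.1619]
top lug 0
cap 192
[ 0.6532 -0.0183  0.1853] ((653.444091796875, -18.177295684814453), 23.89414405822754)
lip circle 369 [ 0.6534 -0.018   0.1623]
side lug 38
[0.503  0.0586 0.0553] ((503.98077392578125, 54.86500549316406), (23.623228073120117, 8.930953025817871), 73.20457458496094)
cap 205
[ 0.6488 -0.014   0.1854] ((650.232421875, -20.00200653076172), 25.391075134277344)
lip circle 896 [ 0.6522 -0.0195  0.1625]
[0.49998235 0.0470762  0.26958456] [-1.79884712e+02  4.70408934e-02  6.65064273e+01] 0.08527365243972074
180 [[0.481 0.032 0.047]
 [0.512 0.045 0.089]
 [0.524 0.06  0.127]]
```

View pics/w4.png

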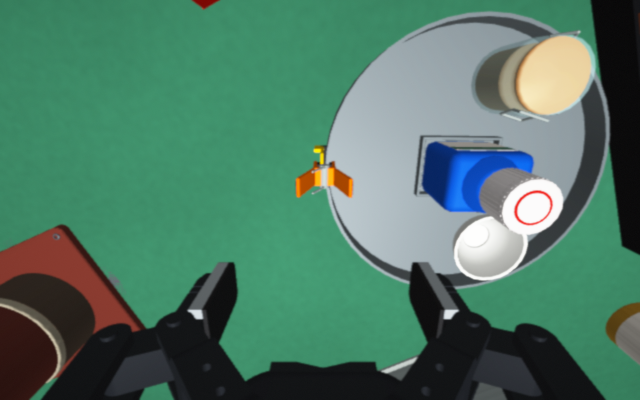

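View pics/s4.png

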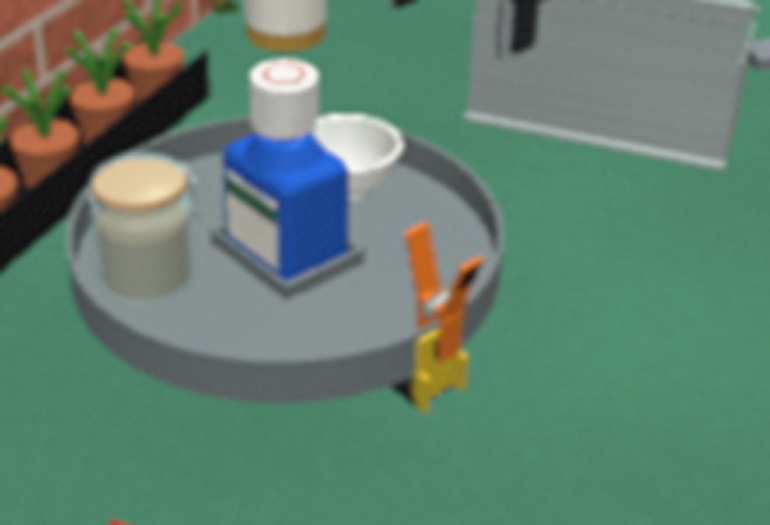

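The clamp straddles lip and lug at (322,180) px in the wrist view, and the side view agrees. Next is the cap, at (0.6525,-0.0188) with its top at z 0.185. I'll move over it, descend and grip.

```bash
python3 -m creep '[[[0,0.04,0,0,0,0,1],[0,0.085,0,0,0,0,1],[0,0.13,0,0,0,0,1],[0,0.1658,0,0,0,0,1],[0,0.1658,0.02,0,0,0,1],[0,0.1658,0.06,0,0,0,1],[0,0.1658,0.1,0,0,0,1],[0,0.1658,0.1225,0,0,0,1],[0,0.1658,0.1225,0,0,0,1],[0,0.1658,0.1225,0,0,0,1]]]'; python3 -m creep '[[[0,0,0,0,0,0,1],[0,0,0,0,0,0,0.6],[0,0,0,0,0,0,0.5],[0,0,0,0,0,0,0.4],[0,0,0,0,0,0,0.2],[0,0,0,0,0,0,0],[0,0,0,0,0,0,0],[0,0,0,0,0,0,0]]]'
```

```text
time_s: 8.85
eef_pos: [0.6527, -0.0188, 0.1486]
ee_rot: [-180.0, -0.0, 66.5]
force: [0.2, -0.2, 0.9]
grip_width: 0.0857
finger_force: 0.0
time_s: 9.65
eef_pos: [0.6532, -0.019, 0.1493]
ee_rot: [179.9, -0.0, 66.5]
force: [0.0, 0.2, 5.8]
grip_width: 0.0462
finger_force: 60.6
```

```bash
python3 -m creep '[[[0,0,0.003,0,0,0,0],[0,0,0.005,0,0,0,0],[0,0,0.007,0,0,0,0],[0,0,0.008,0,0,0,0],[0,0,0.008,0,0,0,0],[0,0,0.008,0,0,0,0],[0,0,0.008,0,0,0,0]]]'
```

```text
time_s: 10.35
eef_pos: [0.6535, -0.0189, 0.1432]
ee_rot: [179.8, -0.0, 66.5]
force: [-5.6, -1.8, 18.3]
grip_width: 0.0465
finger_force: 61.5
```

The force is 18 N after 6 mm of travel, so the cap is on its stop. Now I'll twist.

```bash
python3 -m creep '[[[0,0,0.001,0,0,-0.13,0],[0,0,0.001,0,0,-0.26,0],[0,0,0.001,0,0,-0.39,0],[0,0,0.001,0,0,-0.52,0],[0,0,0.001,0,0,-0.65,0],[0,0,0.001,0,0,-0.78,0],[0,0,0.001,0,0,-0.91,0],[0,0,0.001,0,0,-1.04,0],[0,0,0.001,0,0,-1.17,0],[0,0,0.001,0,0,-1.27,0]]]'; python3 -m creep '[[[0,0,0,0,0,0,0],[0,0,0,0,0,0,0],[0,0,0,0,0,0,0]]]'; python3 -c "
from h import *
print(T()[1]['wrist_torque'])"
```

```text
time_s: 11.35
eef_pos: [0.6544, -0.0185, 0.1432]
ee_rot: [179.8, 0.2, 139.5]
force: [-4.4, -0.3, 22.5]
grip_width: 0.0463
finger_force: 61.6
time_s: 11.65
eef_pos: [0.6543, -0.0186, 0.1432]
ee_rot: [179.8, 0.2, 139.3]
force: [-5.0, 0.3, 22.9]
grip_width: 0.0463
finger_force: 61.7
[-0.15710869  0.95183804  0.1387514 ]
```

```bash
python3 -m creep '[[[0,0,-0.004,0,0,0,0],[0,0,-0.008,0,0,0,0],[0,0,-0.012,0,0,0,0],[0,0,-0.016,0,0,0,0],[0,0,-0.018,0,0,0,0],[0,0,-0.018,0,0,0,0]]]'
```

```text
time_s: 12.25
eef_pos: [0.6523, -0.019, 0.1571]
ee_rot: [-180.0, -0.0, 139.3]
force: [0.8, 0.3, -0.7]
grip_width: 0.0459
finger_force: 61.3
```

It rises with no load, so the cap is free. I'll lift it to the finish height and check.

```bash
python3 -m creep '[[[0,0,-0.015,0,0,0,0],[0,0,-0.03,0,0,0,0],[0,0,-0.045,0,0,0,0],[0,0,-0.06,0,0,0,0],[0,0,-0.06,0,0,0,0],[0,0,-0.06,0,0,0,0],[0,0,-0.06,0,0,0,0],[0,0,-0.06,0,0,0,0],[0,0,-0.06,0,0,0,0],[0,0,-0.06,0,0,0,0]]]'; python3 - <<'E'
from h import *
c,w=cap('side'); save('s5.png',cv2.resize(c[80:300,200:440],None,fx=2.7,fy=2.7,interpolation=cv2.INTER_CUBIC))
E
```

```text
time_s: 13.25
eef_pos: [0.6525, -0.0189, 0.2169]
ee_rot: [-180.0, -0.0, 139.3]
force: [-0.3, 0.0, -0.3]
grip_width: 0.0461
finger_force: 61.5
```

View pics/s5.png

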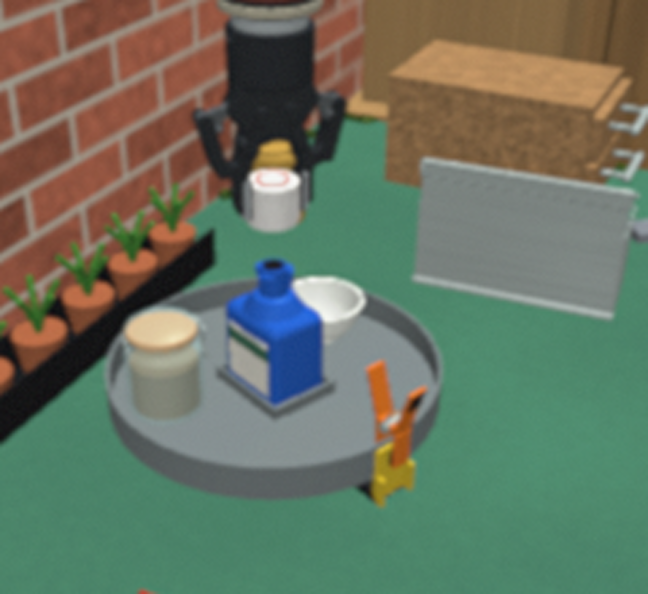

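The cap is held upright at (275,200) px, directly above the open neck at (272,268). The bottle stands in its socket and the clamp is in place at (393,425).

```bash
python3 -c "
from bench import robot
print(robot.job_done())"
```

```text
the job is handed in; nothing more can be done
None
```

The job is handed in at about 13 s, with the clamp locking tray lip and lug and the twisted-off cap held upright about 5 cm above the mouth of the standing bottle; the bowl, jar and dustpan were not touched, and the judge returned no verdict.

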